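# Seat the crooked paint tray on its chest and load the tall jar

### The job

The wooden tray was put down crooked on the paint chest. Without lifting it off, slide it until its four corner feet drop into the chest's corner pockets, and press it down until it sits flush all round; leave the chest about where it is. Then stand the taller of the two white jars upright in the tray's empty compartment, and do not disturb the shorter jar.

Things in the scene. Friction and masses are not known exactly. Their poses are not given: they have to be found in the camera images.
- chest_top (a point): Low wooden paint chest, loose on the table, 2.6 kg, 200 (x) x 156 (y) x 55 mm high, two drawer fronts with knobs (15 mm proud) on its -x side. This point: centre of its flat top deck, z up. Four square pockets in the deck, 24 x 24 mm, 14 mm deep, centred at x = +-72, y = +-47 mm.
- chest_pocket (a point): Mouth of the chest's +x +y pocket, at deck height. Each pocket has a sprung steel roller on its wall towards the chest's middle in y: 18 mm diameter, along x, axis 9.5 mm below the deck, sticking out 3.5 mm. A foot that drops in rests on it about 4 to 7 mm deep; 10 to 18 N of downward push at each end of the tray takes it past, and friction then holds it.
- tray_mid (a point): Open tray of pale wood, loose, 170 (x) x 120 (y) mm, 0.3 kg, walls 6 mm. This point: its centre, 19 mm above its underside, 19 mm below its rim, z up. It is 29 mm above the deck with the feet on the deck, about 22 to 25 mm with them on the rollers, 19 mm when flush. It starts on the deck 9 to 20 mm off to the chest's +x, up to 16 mm off in y, turned up to 0.14 rad.
- tray_foot (a point): Centre of the sole of the tray's +x +y foot. Four square feet, 20 x 20 x 10 mm high, under the tray's corners, centred at x = +-72, y = +-47 mm of the tray's centre, soles 29 mm below it.
- tray_empty (a point): Centre of the inner floor of the tray's empty compartment, its -x half: 77 (x) x 108 (y) mm, 41 mm from the tray's centre, 15 mm below it. A 4 mm thick, 22 mm high divider at the tray's x = 0 parts it from the +x half, which holds a loose paint tube.
- tall_jar_mid (a point): The taller white jar with a black cap, 52 mm diameter, 110 mm tall, about 0.22 kg, standing on the table. This point is its centre, half-way up; z is its axis.
- short_jar_mid (a point): The shorter jar, of the same look, 52 mm diameter, 70 mm tall, standing on the table; leave it alone. This point is its centre, half-way up. The two jars may stand either way round.
There are look-alikes about, which are no part of the job. Leave any green look-alike of the part that bears tray_mid alone.

How it is judged:
By the outcome, as a careful person would: the job done as asked, in the order asked, and still so for the second after the job is handed in, with the robot touching nothing.
It also fails if it takes over 72 s, if anything falls off the work surface, if the arm or the gripper's body presses on something with over 40 N, if the wrist force passes 120 N, or if a joint passes its speed limit or range.

### The arm

A 6-joint arm with a two-finger parallel gripper is mounted at the origin on the work surface. World frame = base frame: x ahead of the robot, y to its left, z up, the work surface at z = 0. Lengths are in mm, angles in rad, forces in N, time in s.
With the tool pointing down it reaches from about 400 to 925 mm from the base axis. Payload 12.5 kg.
Tool frame: the origin (TCP) lies midway between the tips of the shut fingers; the grasp point (between the pads) lies 19 mm behind it; x points along the fingers, y is the direction in which the jaws open and shut, and the axes are right-handed (so a half turn about x gives the same grasp; the last joint's range is limited). The gripper opens to 95 mm and grips with 3 to 60 N. Pads are 20 mm wide; open, the fingers measure 119 mm over their backs; the gripper's body (75 mm by 180 mm) begins 59 mm behind the grasp point.
Start: joints at [1.223, 0.491, 1.559, -0, 1.092, -0.106], TCP at [149.638, 606.84, 214.661] pointing down, gripper open.
Joint ranges: [-3.1, 3.1], [-0.84, 2.19], [0.05, 2.79], [-1.13, 4.28], [0.06, 2.93], [-2.69, 2.69]. Speed limits (rad/s): [2.22, 2.22, 2.79, 3.14, 3.14, 3.14].

### API

Orientations are given as [roll, pitch, yaw] about the fixed x, y, z axes, in that order (R = Rz(yaw) Ry(pitch) Rx(roll)).
In Python, from cell import sensors, read_camera, get_calibration, order gives the robot as it stands. The module is installed in compiled form; this text tells all that it offers.
- The arm moves only by the tool servo_tool, never from a script. Its argument "steps" is text: rows parted by semicolons, each of 7 numbers parted by spaces: the shift along the tool's x, y, z in mm, then the turn, a rotation vector about the tool's x, y, z in rad, then the finger opening in mm, from 0 to 95.1. A call has exactly 8 rows; each row shifts and turns the pose as measured when the row begins, along the tool's axes as they then stand; what a row does not reach is not made up. A row lasts 1/10 s, in which the tool goes at most 50 mm and 8.59 degrees, less where a joint would pass 70% of its speed; a pose out of reach is approached as far as the arm can. A call is refused whole if a number of a shift passes 50 or a number of a turn 0.15, either way. A call with a gripper value outside its range is refused whole. The fingers move at their own pace and stop on an object; the grip force is fixed at half the most. Time passes only in rows, so rows that do not move let the fingers close, or fill a call up. It gives the time, the measured TCP pose, the force and the opening at its end, in the units of the state.
- sensors.state(): the state, without advancing time (a new reading comes with each control period).
- read_camera(name): name is "scene" or "side" or "wrist"; returns (picture, depth): 420x560x3 uint8, blue, green, red; 420x560 float32, mm along the optical axis (not along the pixel's ray), 0 where there is no reading.
- get_calibration(name): a dict with "mtx" (3x3 intrinsics, pixels), "R" (3x3) and "t" (3): a world point X has camera coordinates R X + t. Camera axes: x right, y down, z forward; pixel columns grow to the right and rows downward; lengths in mm; the calibration is good to about 2 mm. A picture is of the moment at which its call begins: read the wrist's pose just before it. get_calibration takes no time and is no camera call; for the wrist camera it gives the pose at the moment of the call.
- order.job_done(): hands the job in, once; it reports no verdict.
The state is a dict: "t": time; "joints": joint angles; "qvel": joint speeds; "tau": joint torques, N m; "eef_pos": TCP position; "tcp_rot": TCP orientation; "ft_force": force on the tool from outside, world axes, zero at the start; "moment": the same for the moment, N m; "opening": opening from 0.0 (shut) to 1.0 (fully open).
Only numpy, scipy, OpenCV 4.12 (cv2) and the standard library are available. Lean on these libraries where they do the work, as an engineer would, in place of code of your own. Each camera call takes 0.05 s, during which the arm holds its last target.

## Working session

There is one attempt and no reset: what is moved stays moved. The work goes in short steps, Python scripts to look and compute and a tool call to move; the robot and the scene stay as the last step left them, time stands still between calls to the robot, and variables do not carry over. Pictures are saved under pics/ and viewed, and the job is handed in when it is done.

Besides the shell and the picture viewer there is one more tool, called after "Call:" as a command line: name --argument value ..., lists and objects as JSON in quotes. servo_tool: Moves the arm, as the interface text tells. Its arguments: {"type":"object","properties":{"steps":{"type":"string"}},"required":["steps"]}

```bash
mkdir -p pics; python3 - <<'E'
from cell import sensors, read_camera, get_calibration
import cv2,numpy as np
for n in ["scene","side","wrist"]:
    c=get_calibration(n); im,d=read_camera(n)
    cv2.imwrite(f"pics/{n}0.png",im); np.savez(f"{n}0.npz",im=im,d=d,**c)
    print(n,c["mtx"].round(1).tolist(),(-c["R"].T@c["t"]).round(0),c["R"].round(2).tolist())
s=sensors.state();print({k:np.round(v,3) for k,v in s.items()})
E
```

```text
scene [[523.3, 0.0, 278.1], [0.0, 523.3, 218.9], [0.0, 0.0, 1.0]] [ 985.  298. 1100.] [[-0.69, 0.73, -0.01], [0.62, 0.58, -0.52], [-0.37, -0.37, -0.85]]
side [[440.9, 0.0, 279.1], [0.0, 440.9, 208.0], [0.0, 0.0, 1.0]] [177. 479. 549.] [[-0.88, -0.48, -0.02], [-0.26, 0.51, -0.82], [0.41, -0.72, -0.57]]
wrist [[377.5, 0.0, 281.7], [0.0, 377.5, 218.0], [0.0, 0.0, 1.0]] [ 83. 623. 384.] [[0.24, 0.97, -0.0], [0.94, -0.23, 0.24], [0.23, -0.06, -0.97]]
{'t': np.float64(0.15), 'joints': array([ 1.223,  0.491,  1.559,  0.   ,  1.092, -0.106]), 'qvel': array([ 0.001, -0.002, -0.003, -0.   ,  0.   ,  0.   ]), 'tau': array([ 2.0000e-03, -6.1290e+01, -2.5828e+01,  6.9000e-02,  4.7000e-02,
       -0.0000e+00]), 'eef_pos': array([149.558, 606.669, 214.201]), 'tcp_rot': array([-1.696,  1.57 , -1.937]), 'ft_force': array([0.014, 0.054, 0.381]), 'moment': array([0.026, 0.003, 0.015]), 'opening': np.float64(1.0)}
```

View pics/scene0.png

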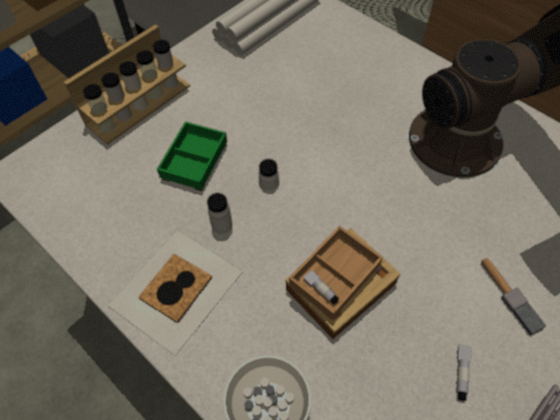

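View pics/side0.png

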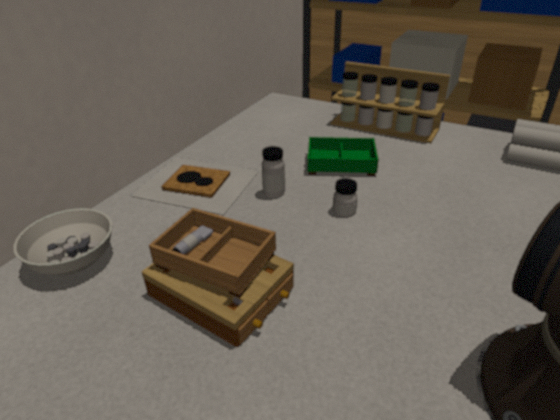

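View pics/wrist0.png

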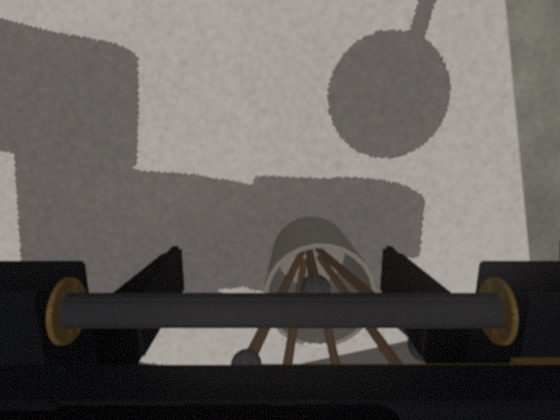

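The scene view shows the pale tray, with its paint tube, on the chest at about (337,270). The tall jar is at (219,213) and the short jar at (268,174). Look-alikes to leave alone are the green tray (193,155), the rack jars (95–165, 50–100), the discs on the cork at (175,290) and the loose tube/brush at (463,370). Next I measure from depth.

```bash
cat > h.py <<'E'
import numpy as np,cv2
def cloud(d,c):
    v,u=np.mgrid[0:420,0:560]; K=c["mtx"]
    P=np.stack([(u-K[0,2])/K[0,0]*d,(v-K[1,2])/K[1,1]*d,d],-1)
    return (P-c["t"])@c["R"]
def proj(X,c):
    q=(np.asarray(X)@c["R"].T+c["t"])@c["mtx"].T; return q[...,:2]/q[...,2:]
def rect(P):
    r=cv2.minAreaRect(P[:,:2].astype(np.float32)); return r
E
python3 - <<'E'
from h import *
for n in ["scene","side"]:
    z=np.load(n+"0.npz"); P=cloud(z["d"],z); ok=z["d"]>0
    c=np.array([(335,275) if n=="scene" else (217,260)])[0]
    p0=P[c[1],c[0]]; print(n,p0)
    m=ok&(np.hypot(P[...,0]-p0[0],P[...,1]-p0[1])<170)
    h,e=np.histogram(P[m][:,2],np.arange(-10,130,4)); print(list(zip(e[:-1].astype(int),h)))
    for (a,b) in [(98,108),(50,60)]:
        mm=m&(P[...,2]>a)&(P[...,2]<b); q=P[mm]; print(a,len(q),rect(q), cv2.boxPoints(rect(q)).round(0).tolist(), q[:,2].mean())
    for nm,(u,v) in dict(tall=(218,200),short=(268,165)).items() if n=="scene" else dict(tall=(273,153),short=(346,186)).items():
        q=P[v-6:v+7,u-8:u+9].reshape(-1,3); print(nm,np.median(q,0), P[v,u])
        mm=ok&(np.hypot(P[...,0]-P[v,u,0],P[...,1]-P[v,u,1])<45)&(P[...,2]>15); q=P[mm];zt=q[:,2].max();print(zt)
        t=q[q[:,2]>zt-5]; print(len(t),cv2.minEnclosingCircle(t[:,:2].astype(np.float32)))
E
```

```text
scene [555.34458027  40.74203551  67.95660862]
[(np.int64(-10), np.int64(6)), (np.int64(-6), np.int64(915)), (np.int64(-2), np.int64(5663)), (np.int64(2), np.int64(2542)), (np.int64(6), np.int64(108)), (np.int64(10), np.int64(60)), (np.int64(14), np.int64(72)), (np.int64(18), np.int64(72)), (np.int64(22), np.int64(72)), (np.int64(26), np.int64(58)), (np.int64(30), np.int64(75)), (np.int64(34), np.int64(65)), (np.int64(38), np.int64(117)), (np.int64(42), np.int64(111)), (np.int64(46), np.int64(96)), (np.int64(50), np.int64(334)), (np.int64(54), np.int64(1019)), (np.int64(58), np.int64(180)), (np.int64(62), np.int64(73)), (np.int64(66), np.int64(1237)), (np.int64(70), np.int64(1035)), (np.int64(74), np.int64(188)), (np.int64(78), np.int64(223)), (np.int64(82), np.int64(297)), (np.int64(86), np.int64(288)), (np.int64(90), np.int64(339)), (np.int64(94), np.int64(155)), (np.int64(98), np.int64(256)), (np.int64(102), np.int64(515)), (np.int64(106), np.int64(69)), (np.int64(110), np.int64(0)), (np.int64(114), np.int64(0)), (np.int64(118), np.int64(0)), (np.int64(122), np.int64(0))]
98 836 (
[... 1860 characters left out ...]
405395508), (171.60366821289062, 122.24121856689453), 1.550235390663147) [[464.0, 98.0], [468.0, -24.0], [639.0, -20.0], [636.0, 102.0]] 102.3063049217905
50 3413 ((538.935302734375, 51.95201110839844), (157.9139404296875, 201.65931701660156), 84.0542221069336) [[430.0, -16.0], [631.0, -37.0], [647.0, 120.0], [447.0, 141.0]] 55.39629954851685
tall [ 605.20417806 -257.08931719  110.01541619] [ 603.86200652 -253.96922697  109.81000071]
112.20159444601954
182 ((611.2582397460938, -265.3266296386719), 23.974287033081055)
short [ 436.41247157 -258.91887548   70.14701294] [ 436.18084777 -259.73095947   69.68291366]
73.05823029476865
215 ((439.3686828613281, -271.4083251953125), 24.566190719604492)
```

```bash
cat >> h.py <<'E'
from scipy.spatial.transform import Rotation as Ro
def plan(s,pos,yawy,n=None):
    """tool pointing down, tool y axis at world angle yawy (mod pi picks nearest). Total shift in tool axes (current), rotvec total"""
    R=Ro.from_euler('xyz',s['tcp_rot']).as_matrix()
    best=None
    for k in (0,np.pi):
        y=np.array([np.cos(yawy+k),np.sin(yawy+k),0]); x=np.array([0,0,-1.]); T=np.stack([x,y,np.cross(x,y)],1)
        rv=Ro.from_matrix(R.T@T).as_rotvec()
        if best is None or np.linalg.norm(rv)<np.linalg.norm(best): best=rv
    return (R.T@(np.array(pos)-s['eef_pos'])).round(1),best.round(3)
E
python3 - <<'E'
from h import *
z=np.load("scene0.npz");z2=np.load("side0.npz")
a=cv2.resize(z["im"][220:340,275:410],None,fx=4,fy=4); b=cv2.resize(z2["im"][200:340,130:300],None,fx=3,fy=3)
h=max(a.shape[0],b.shape[0]);
cv2.imwrite("pics/crop_a.png",a);cv2.imwrite("pics/crop_b.png",b)
from cell import sensors
s=sensors.state();R=Ro.from_euler('xyz',s['tcp_rot']).as_matrix();print(R.round(3))
print(plan(s,[149,606,300],.029),plan(s,[552.4,39,200],.029))
E
```

```text
[[-0.     0.239  0.971]
 [-0.001  0.971 -0.239]
 [-1.    -0.001 -0.   ]]
(array([-85.8,  -0.9,  -0.4]), array([1.3e+00, 0.0e+00, 1.0e-03])) (array([  14.5, -454.7,  527. ]), array([1.3e+00, 0.0e+00, 1.0e-03]))
```

View pics/crop_a.png

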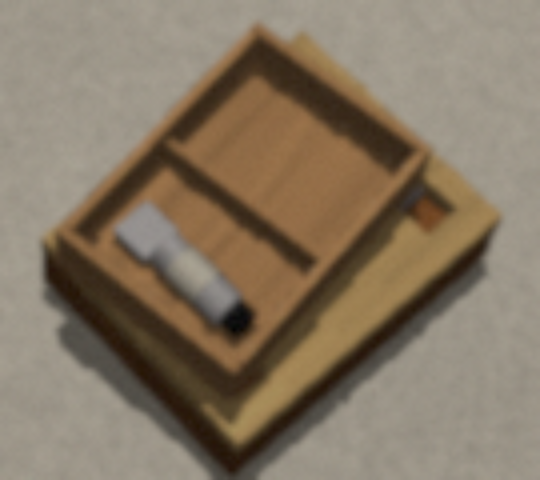

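View pics/crop_b.png

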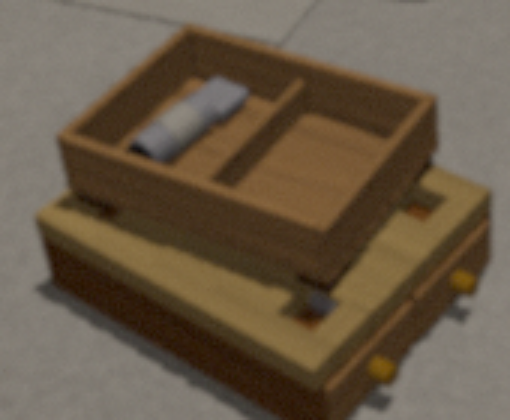

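The crops confirm the layout. The tube lies in the +x half (crop (185,265)), the divider runs (170,145)–(310,265), and one pocket is visible at (430,205). I check how far the tube is from the divider while raising the tool.

```bash
python3 - <<'E'
from h import *
for n in ["scene","side"]:
    z=np.load(n+"0.npz");P=cloud(z["d"],z);ok=z["d"]>0
    q=P-np.array([552.4,39,84]);c,s=np.cos(.029),np.sin(.029)
    x=q[...,0]*c+q[...,1]*s;y=-q[...,0]*s+q[...,1]*c;zz=q[...,2]
    m=ok&(abs(x)<76)&(abs(y)<50)&(zz>-8)&(zz<14)
    H,_,_=np.histogram2d(x[m],y[m],bins=[np.arange(-80,81,8),np.arange(-52,53,8)]);print(H.astype(int))
E
```

```text
[[ 0  0  0  0  0  0  0  0  0  0  0  0  0]
 [ 0  0  0  0  0  0  0  0  0  0  0  0  0]
 [ 0  0  0  0  0  0  0  0  0  0  0  0  0]
 [ 0  0  0  0  1  0  0  0  0  0  0  0  0]
 [ 0  0  0  0  0  0  0  0  0  0  0  0  0]
 [ 0  0  0  0  0  0  0  0  0  0  0  0  0]
 [ 0  0  0  0  0  0  0  0  0  0  0  0  0]
 [ 0  0  0  0  0  0  0  0  0  0  0  0  0]
 [ 0  0  0  0  0  0  0  0  0  0  0  0  0]
 [ 2  4  1  3  3  3  4  3  4  3  3  4  0]
 [10 14 15 13 14 14 13 15 14 15 15 14 12]
 [ 0  0  0  0  0  0  0  0  0  0  0  0  0]
 [ 0  0  0  0  0  0  0  0  0  0  0  0  0]
 [ 0  0  0  0  0  0  0  0  0  0  0  0  0]
 [ 0  9 11 10  5  3  2  0  0  0  0  0  0]
 [ 0 10 14 12  7 12 11 13  8  9  7  3  1]
 [ 0 15 12 15 13 12 13 16 15 14 14 14  4]
 [ 0  2  6  9  7 10 13 15 13 15 19 16  1]
 [ 0  0  0  0  0  0  0  0  0  0  0  1  0]
 [ 0  0  0  0  0  0  0  0  0  0  0  0  0]]
[[ 0  0  0  0  0  0  0  0  0  0  0  0  0]
 [ 0  0  0  0  0  0  0  0  0  0  0  0  0]
 [ 0  0  0  0  0  0  0  0  0  0  0  0  0]
 [ 0  0  0  0  0  0  0  0  0  0  0  0  0]
 [ 0  0  0  0  0  0  0  0  0  0  0  0  0]
 [ 0  0  0  0  0  0  0  0  0  0  0  0  0]
 [ 0  0  0  0  0  0  0  0  0  0  0  0  0]
 [ 0  0  0  0  0  0  0  0  0  0  0  0  0]
 [ 0  0  0  0  0  0  0  0  0  0  0  0  0]
 [18 27 24 26 28 23 27 29 25 28 24 11  1]
 [ 1  1  1  2  3  4  2  2  5  4  3  3  0]
 [ 0  0  0  0  0  0  0  0  0  0  0  0  0]
 [ 0  0  0  0  0  0  0  0  0  0  0  0  0]
 [ 0  7  8  3  0  0  0  0  0  0  0  0  0]
 [ 0  9 17 18 27 23 25 21 17  9  2  0  0]
 [ 0 10 11  9 11 15 20 25 26 31 35  6  0]
 [ 0  9 14  4  4  5  9  6 11 13 18  7  0]
 [ 0  0  1  0  0  0  0  2  0  1  2  1  0]
 [ 0  0  0  0  0  0  0  0  0  0  0  0  0]
 [ 0  0  0  0  0  0  0  0  0  0  0  0  0]]
```

Call:
servo_tool --steps "-50 0 0 0 0 0 60; -50 0 0 0 0 0 60; 0 -40 20 0.14 0 0 60; 0 -40 20 0.14 0 0 60; 0 -40 30 0.14 0 0 60; 0 -40 30 0.14 0 0 60; 0 -40 30 0.14 0 0 60; 0 -40 30 0.14 0 0 60"

```text
t: 0.95
eef_pos: [144.0, 322.2, 315.4]
tcp_rot: [-0.582, 1.567, -1.692]
ft_force: [0.8, -0.6, 0.2]
opening: 0.625
```

```bash
cat > p.py <<'E'
import sys
from h import *
from cell import sensors
s=sensors.state(); a=[float(v) for v in sys.argv[1:5]]
print(s['t'],s['eef_pos'].round(1),s['ft_force'].round(1),s['joints'].round(2))
R=Ro.from_euler('xyz',s['tcp_rot']).as_matrix();print('yang',np.arctan2(R[1,1],R[0,1]).round(3),'down',R[:,0].round(3))
print(plan(s,a[:3],a[3]))
E
python3 p.py 552.4 39 200 .029
```

```text
0.95 [144.  322.2 315.4] [ 0.8 -0.6  0.2] [ 0.96 -0.03  1.99 -0.    1.18  0.5 ]
yang 0.461 down [-0.    -0.004 -1.   ]
(array([116.2, 240. , 434.9]), array([0.432, 0.003, 0.001]))
```

Call:
servo_tool --steps "0 24 43 0 0 0 24; 0 24 43 0 0 0 24; 0 24 43 0 0 0 24; 0 24 43 0 0 0 24; 5 24 43 0 0 0 24; 5 24 43 0 0 0 24; 10 24 43 0 0 0 24; 10 24 43 0 0 0 24"

```text
t: 1.75
eef_pos: [465.2, 89.7, 289.6]
tcp_rot: [1.233, 1.564, 0.12]
ft_force: [0.5, 1.7, 0.0]
opening: 0.255
```

```bash
python3 p.py 552.4 39 150 .029
```

```text
1.75 [465.2  89.7 289.6] [0.5 1.7 0. ] [ 0.05  0.19  1.81  0.    1.13 -0.41]
yang 0.458 down [ 0.007  0.001 -1.   ]
(array([140.2,  54.9,  83.7]), array([ 0.429,  0.001, -0.007]))
```

Call:
servo_tool --steps "0 18 28 0 0 0 24; 10 18 28 0 0 0 24; 10 18 28 0 0 0 24; 20 0 0 0.143 0 0 24; 20 0 0 0.143 0 0 24; 20 0 0 0.143 0 0 24; 20 0 0 0 0 -0.006 24; 20 0 0 0 0 0 24"

```text
t: 2.55
eef_pos: [559.2, 29.8, 163.6]
tcp_rot: [2.273, 1.57, 0.706]
ft_force: [-0.0, -0.2, -0.2]
opening: 0.253
```

```bash
python3 p.py 552.4 39 71 .029; python3 - <<'E'
from cell import *
import cv2,numpy as np
for n in ["wrist","side"]:
    c=get_calibration(n);im,d=read_camera(n);cv2.imwrite(f"pics/{n}1.png",im);np.savez(n+"1.npz",im=im,d=d,**c)
E
```

```text
2.55 [559.2  29.8 163.6] [-0.  -0.2 -0.2] [-0.06  0.46  1.78  0.    0.9  -0.07]
yang 0.003 down [ 0.  0. -1.]
(array([92.6, -6.8, -9.2]), array([-0.026, -0.   , -0.   ]))
```

View pics/wrist1.png

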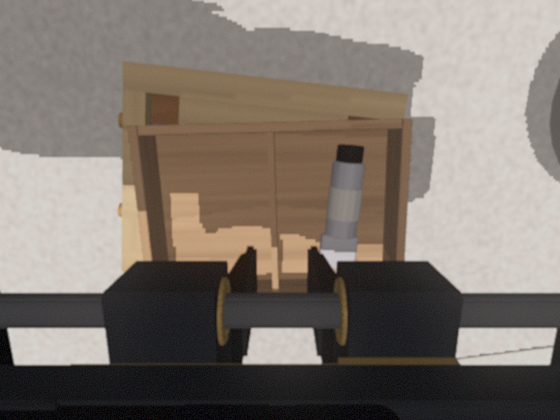

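View pics/side1.png

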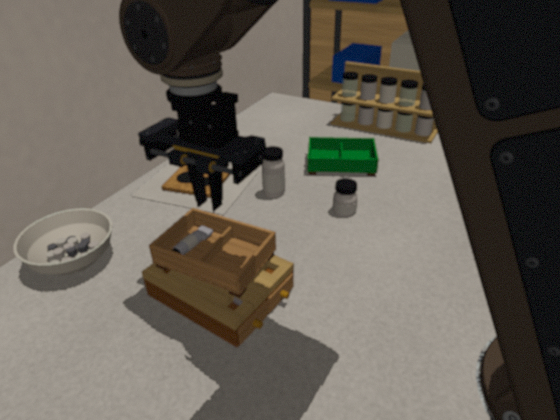

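The wrist view shows the divider at (275,210) midway between the fingers, with the tube at (342,200), clear of the right finger.

Call:
servo_tool --steps "0 -6.8 -9.2 -0.026 0 0 22; 0 0 0 0 0 0 22; 20 0 0 0 0 0 22; 20 0 0 0 0 0 22; 20 0 0 0 0 0 22; 0 0 0 0 0 0 22; 0 0 0 0 0 0 22; 0 0 0 0 0 0 22"

```text
t: 3.45
eef_pos: [553.6, 41.4, 109.5]
tcp_rot: [1.553, 1.562, 0.019]
ft_force: [-0.6, -0.5, -0.3]
opening: 0.235
```

```bash
python3 p.py 552.4 39 72 .029
```

```text
3.45 [553.6  41.4 109.5] [-0.6 -0.5 -0.3] [-0.04  0.52  1.85  0.    0.77 -0.08]
yang 0.036 down [ 0.009  0.    -1.   ]
(array([37.5, -1.6,  2.3]), array([ 0.007,  0.   , -0.009]))
```

Call:
servo_tool --steps "0 -1.6 2.3 0 0 -0.009 22; 0 0 0 0 0 0 22; 12 0 0 0 0 0 22; 12 0 0 0 0 0 22; 9 0 0 0 0 0 22; 4 0 0 0 0 0 22; 0 0 0 0 0 0 22; 0 0 0 0 0 0 22"

```text
t: 4.25
eef_pos: [552.6, 38.7, 70.8]
tcp_rot: [1.146, 1.57, -0.388]
ft_force: [-0.3, 0.6, 0.5]
opening: 0.229
```

```bash
python3 p.py 552.4 39 72 .029
```

```text
4.25 [552.6  38.7  70.8] [-0.3  0.6  0.5] [-0.05  0.58  1.87 -0.    0.69 -0.09]
yang 0.036 down [ 0.001 -0.    -1.   ]
(array([-1.2, -0.2, -0.3]), array([ 0.007,  0.   , -0.001]))
```

Call:
servo_tool --steps "-0.5 0 0 0 0 0 14; 0 0 0 0 0 0 8; 0 0 0 0 0 0 4; 0 0 0 0 0 0 0; 0 0 0 0 0 0 0; 0 0 0 0 0 0 0; 0 0 0 0 0 0 0; 0 0 0 0 0 0 0"

```text
t: 5.05
eef_pos: [552.9, 38.7, 72.1]
tcp_rot: [1.343, 1.569, -0.191]
ft_force: [0.8, 0.4, -2.0]
opening: 0.037
```

```bash
cat > m.py <<'E'
import sys
from h import *
from cell import read_camera,get_calibration,sensors
tag=sys.argv[1]; cams=sys.argv[2].split(',') if len(sys.argv)>2 else ["side","scene"]
s=sensors.state();print(s['t'],s['eef_pos'].round(1),s['ft_force'].round(1),s['opening'])
for n in cams:
    z=get_calibration(n);im,d=read_camera(n);cv2.imwrite(f"pics/{n}{tag}.png",im);np.savez(n+tag+".npz",im=im,d=d,**z)
    P=cloud(d,z);hsv=cv2.cvtColor(im,cv2.COLOR_BGR2HSV);wood=(hsv[...,1]>60)&(d>0)&(hsv[...,0]<30)
    r=wood&(np.hypot(P[...,0]-540,P[...,1]-50)<140)
    q=P[r&(P[...,2]>88)]
    rim=P[r&(P[...,2]>np.percentile(q[:,2],97)-5)] if len(q) else q
    for nm,q in (("rim",rim),("deck",P[r&(P[...,2]>51)&(P[...,2]<60)])):
        if len(q)<20: continue
        (c,wh,a)=rect(q); w,h=wh
        if w<h: a-=90;
        a=(a+90)%180-90
        print(n,nm,len(q),np.round(c,1),np.round((w,h),1),'yaw',round(np.radians(a),3),'z',q[:,2].mean().round(1))
        if nm=="rim":
            A=np.c_[q[:,0]-540,q[:,1]-50,np.ones(len(q))];k=np.linalg.lstsq(A,q[:,2],rcond=None)[0];print('  plane slope mm/100:',(k[:2]*100).round(2),k[2].round(1))
E
python3 m.py 2
```

```text
5.05 [552.9  38.7  72.1] [ 0.8  0.4 -2. ] 0.037083739418818304
side rim 924 [436.9  79.5] [107.6  52. ] yaw 0.482 z 469.7
  plane slope mm/100: [-4.67 14.53] 458.6
side deck 3277 [538.9  52. ] [157.8 202. ] yaw -0.108 z 55.5
scene rim 818 [406.9  51.3] [83.  13.9] yaw 1.517 z 644.1
  plane slope mm/100: [-163.73    4.98] 425.1
scene deck 1411 [540.3  51.8] [157.3 203.2] yaw -0.105 z 55.5
```

Call:
servo_tool --steps "0 -3 -3 0.03 0 0 0; 0 -3 -3 0.03 0 0 0; 0 -3 -3 0.03 0 0 0; 0 0 0 0.03 0 0 0; 0 0 0 0 0 0 0; 0 0 0 0 0 0 0; 0 0 0 0 0 0 0; 0 0 0 0 0 0 0"

```text
t: 5.95
eef_pos: [543.8, 47.5, 72.1]
tcp_rot: [1.317, 1.568, -0.339]
ft_force: [0.1, 1.0, -0.7]
opening: 0.043
```

```bash
sed -i 's/q=P\[r&(P\[...,2\]>88)\]/r=r\&(P[...,2]<112); q=P[r\&(P[...,2]>80)]/' m.py; python3 p.py 540 51.7 72 -.098;  python3 m.py 3
```

```text
5.95 [543.8  47.5  72.1] [ 0.1  1.  -0.7] [-0.03  0.57  1.89 -0.    0.68  0.05]
yang -0.086 down [ 0.002 -0.001 -1.   ]
(array([ 0. , -4.2, -3.8]), array([ 0.012,  0.001, -0.002]))
5.95 [543.8  47.5  72.1] [ 0.1  1.  -0.7] 0.04307551323308466
side rim 902 [541.6  48.3] [121.5 170.1] yaw -0.088 z 103.0
  plane slope mm/100: [-0.1  -0.03] 103.0
side deck 2721 [538.9  52.8] [156.2 202.3] yaw -0.109 z 55.5
scene rim 422 [545.1  48.1] [120.5 171.3] yaw -0.089 z 104.0
  plane slope mm/100: [0.1  0.02] 104.0
scene deck 1381 [539.8  52.2] [156.5 202.1] yaw -0.107 z 55.5
```

Call:
servo_tool --steps "0 -2.2 -2 0.01 0 0 0; 0 -2.2 -2 0.01 0 0 0; 0 0 0 0 0 0 0; 0 0 0 0 0 0 0; 1 0 0 0 0 0 0; 1 0 0 0 0 0 0; 1 0 0 0 0 0 0; 1 0 0 0 0 0 0"

```text
t: 6.85
eef_pos: [538.9, 52.2, 67.3]
tcp_rot: [0.798, 1.569, -0.879]
ft_force: [-1.5, -1.7, 2.8]
opening: 0.04
```

```bash
python3 p.py 539.4 52 68 -.104;  python3 m.py 4
```

```text
6.85 [538.9  52.2  67.3] [-1.5 -1.7  2.8] [-0.02  0.57  1.91 -0.    0.66  0.08]
yang -0.107 down [ 0.001 -0.001 -1.   ]
(array([-0.7,  0.5,  0.1]), array([-0.003,  0.001, -0.001]))
6.85 [538.9  52.2  67.3] [-1.5 -1.7  2.8] 0.03970974266527858
side rim 901 [538.   53.4] [120.8 173.4] yaw -0.105 z 98.3
  plane slope mm/100: [-0.2  -0.59] 98.4
side deck 2232 [538.8  52.7] [156.8 201.4] yaw -0.103 z 55.5
scene rim 397 [539.9  52.7] [120.5 170.9] yaw -0.106 z 99.1
  plane slope mm/100: [ 0.01 -0.2 ] 99.2
scene deck 1407 [540.9  51.5] [158.3 200.7] yaw -0.103 z 55.6
```

Call:
servo_tool --steps "2 0 0 0 0 0 0; 3 0 0 0 0 0 0; 3 0 0 0 0 0 0; 4 0 0 0 0 0 0; 4 0 0 0 0 0 0; 4 0 0 0 0 0 0; 4 0 0 0 0 0 0; 4 0 0 0 0 0 0"

```text
t: 7.75
eef_pos: [540.7, 52.3, 59.2]
tcp_rot: [1.559, 1.556, -0.118]
ft_force: [-18.7, -1.3, 56.2]
opening: 0.041
```

```bash
python3 p.py 539.4 52 68 -.104;  python3 m.py 5
```

```text
7.75 [540.7  52.3  59.2] [-18.7  -1.3  56.2] [-0.02  0.58  1.92 -0.    0.63  0.08]
yang -0.106 down [ 0.015 -0.002 -1.   ]
(array([-8.8, -1.1,  0.4]), array([-0.002,  0.   , -0.015]))
7.75 [540.7  52.3  59.2] [-18.7  -1.3  56.2] 0.041001564450042396
side rim 855 [537.9  53.7] [119.6 169.8] yaw -0.109 z 93.2
  plane slope mm/100: [ 0.03 -0.11] 93.2
side deck 3068 [539.5  53.1] [156.1 202.1] yaw -0.098 z 56.6
scene rim 398 [540.8  52.6] [120.9 170. ] yaw -0.1 z 93.9
  plane slope mm/100: [ 0.15 -0.11] 93.9
scene deck 1956 [539.9  51.6] [157.5 202.4] yaw -0.109 z 56.4
```

Call:
servo_tool --steps "0 0 0 0 0 0 0; -0.5 -0.8 0 0 0 -0.012 0; 0 0 0 0 0 0 10; 0 0 0 0 0 0 20; 0 0 0 0 0 0 22; -5 0 0 0 0 0 22; -25 0 0 0 0 0 22; -40 0 0 0 0 0 22"

```text
t: 8.65
eef_pos: [536.7, 52.9, 128.3]
tcp_rot: [-1.561, 1.562, 3.045]
ft_force: [-0.7, 0.1, 0.1]
opening: 0.232
```

```bash
python3 m.py 6;python3 p.py 612.4 -264.5 200 0
```

```text
8.65 [536.7  52.9 128.3] [-0.7  0.1  0.1] 0.23186656699023003
side rim 993 [538.2  52.8] [120.7 171.1] yaw -0.109 z 94.5
  plane slope mm/100: [ 0.9  -0.09] 94.6
side deck 2411 [538.9  52.5] [156.7 201.6] yaw -0.103 z 55.9
scene rim 373 [541.   52.3] [120.6 168.7] yaw -0.108 z 96.5
  plane slope mm/100: [ 0.59 -0.42] 96.3
scene deck 1808 [540.1  51.8] [157.4 202.7] yaw -0.107 z 56.3
8.75 [539.6  52.9 133. ] [ 0.  -0.1 -0.1] [-0.02  0.48  1.85  0.    0.81  0.08]
yang -0.107 down [ 0.002  0.001 -1.   ]
(array([-67.1, 106.3, 307.8]), array([-0.107, -0.001, -0.002]))
```

View pics/side6.png

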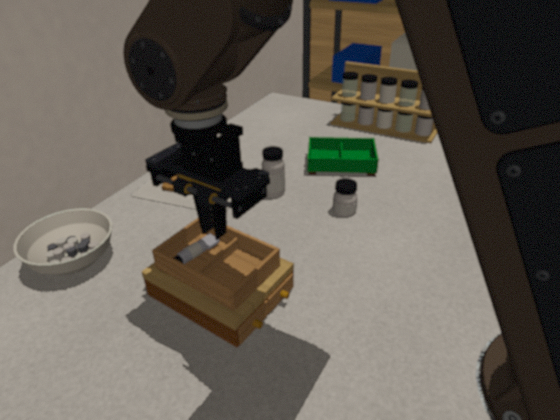

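Rim height is about 94.5 mm with the +x end slightly higher, so I press the +x end wall and then the −x end wall with shut fingers.

Call:
servo_tool --steps "0 27 0 0 0 0 0; 0 27 0 0 0 0 0; 0 27 0 0 0 0 0; 0 0 0 0 0 0 0; 0 0 0 0 0 0 0; 10 0 0 0 0 0 0; 10 0 0 0 0 0 0; 0 0 0 0 0 0 0"

```text
t: 9.55
eef_pos: [621.2, 44.8, 110.4]
tcp_rot: [2.057, 1.568, 0.38]
ft_force: [-1.5, -0.3, 0.0]
opening: 0.0
```

```bash
python3 p.py 621 43.8 97 -.107; python3 m.py 7 side,scene
```

```text
9.55 [621.2  44.8 110.4] [-1.5 -0.3  0. ] [-0.03  0.6   1.67  0.    0.87  0.07]
yang -0.106 down [ 0.003  0.001 -1.   ]
(array([13.4, -0.2,  1. ]), array([ 0.001, -0.001, -0.003]))
9.55 [621.2  44.8 110.4] [-1.5 -0.3  0. ] 0.00039330689510813757
side rim 1102 [538.1  52.4] [121.2 171.2] yaw -0.106 z 94.5
  plane slope mm/100: [0.83 0.  ] 94.5
side deck 2410 [539.2  52.7] [156.1 201.9] yaw -0.106 z 55.9
scene rim 320 [540.7  54.8] [114.8 169.3] yaw -0.107 z 96.0
  plane slope mm/100: [ 0.82 -0.14] 95.8
scene deck 1447 [540.7  55.9] [149.  201.7] yaw -0.104 z 56.3
```

Call:
servo_tool --steps "7 0 1 0 0 0 0; 5 0 0 0 0 0 0; 3 0 0 0 0 0 0; 3 0 0 0 0 0 0; 4 0 0 0 0 0 0; 4 0 0 0 0 0 0; 4 0 0 0 0 0 0; 4 0 0 0 0 0 0"

```text
t: 10.45
eef_pos: [623.1, 43.7, 93.0]
tcp_rot: [1.663, 1.555, -0.013]
ft_force: [-15.2, -0.8, 39.3]
opening: 0.002
```

```bash
python3 p.py 621 43.8 97 -.107; python3 m.py 8 side,scene
```

```text
10.45 [623.1  43.7  93. ] [-15.2  -0.8  39.3] [-0.04  0.62  1.69  0.    0.82  0.07]
yang -0.105 down [ 0.015 -0.    -1.   ]
(array([-4. , -2. ,  0.1]), array([ 0.002, -0.001, -0.015]))
10.45 [623.1  43.7  93. ] [-15.2  -0.8  39.3] 0.002029920875038417
side rim 1108 [539.   52.5] [120.7 171.9] yaw -0.103 z 93.5
  plane slope mm/100: [-0.06  0.18] 93.5
side deck 2988 [539.3  53. ] [156.2 202.5] yaw -0.1 z 56.6
scene rim 306 [541.9  59.6] [109.  172.3] yaw -0.136 z 94.8
  plane slope mm/100: [-0.01 -0.62] 95.0
scene deck 1630 [541.6  60.1] [140.5 201.4] yaw -0.104 z 56.6
```

Call:
servo_tool --steps "-1 -1 0 0 0 -0.013 0; -25 0 0 0 0 0 0; 0 -40 0 0 0 0 0; 0 -40 0 0 0 0 0; 0 -40 0 0 0 0 0; 0 -43 0 0 0 0 0; 0 0 0 0 0 0 0; 0 0 0 0 0 0 0"

```text
t: 11.35
eef_pos: [454.8, 61.1, 120.8]
tcp_rot: [1.814, 1.563, 0.138]
ft_force: [0.8, -0.4, -0.2]
opening: 0.004
```

```bash
python3 p.py 457.8 60.9 95 -.107; python3 m.py 9 side,scene
```

```text
11.35 [454.8  61.1 120.8] [ 0.8 -0.4 -0.2] [-0.01  0.39  2.06  0.    0.68  0.09]
yang -0.105 down [ 0.007  0.001 -1.   ]
(array([25.9,  2.8, -0. ]), array([ 0.002, -0.002, -0.007]))
11.35 [454.8  61.1 120.8] [ 0.8 -0.4 -0.2] 0.0044822472541946054
side rim 1084 [538.7  52.5] [120.7 171.2] yaw -0.104 z 93.3
  plane slope mm/100: [-0.32  0.1 ] 93.3
side deck 3004 [539.7  52.6] [156.4 203.2] yaw -0.101 z 56.6
scene rim 530 [541.1  52.1] [120.7 170.4] yaw -0.102 z 94.2
  plane slope mm/100: [-0.16 -0.3 ] 94.3
scene deck 2489 [540.2  51.7] [157.3 202.2] yaw -0.106 z 56.8
```

Now it's within 0.3 mm of flush; I press the −x end too.

Call:
servo_tool --steps "10 2.8 0 0 0 -0.007 0; 10 0 0 0 0 0 0; 4 0 0 0 0 0 0; 3 0 0 0 0 0 0; 3 0 0 0 0 0 0; 3 0 0 0 0 0 0; 4 0 0 0 0 0 0; 4 0 0 0 0 0 0"

```text
t: 12.25
eef_pos: [461.1, 60.5, 92.6]
tcp_rot: [1.837, 1.563, 0.162]
ft_force: [-21.9, -1.2, 85.3]
opening: 0.002
```

```bash
python3 p.py 612.4 -264.5 200 -0.4
```

```text
12.25 [461.1  60.5  92.6] [-21.9  -1.2  85.3] [-0.01  0.45  2.07  0.    0.61  0.09]
yang -0.105 down [ 0.008  0.001 -1.   ]
(array([-106.7,  185.3,  307.1]), array([ 0.295, -0.003, -0.007]))
```

Call:
servo_tool --steps "0 0 0 0 0 0 0; -2 -0.5 0 0 0 -0.006 0; -25 0 0 0 0 0 40; -40 0 0 0 0 0 70; -40 0 0 0 0 0 70; 0 30 49 0 0 0 70; 0 30 49 0 0 0 70; 0 30 49 0 0 0 70"

```text
t: 13.05
eef_pos: [526.4, -75.8, 202.9]
tcp_rot: [-2.725, 1.569, 1.891]
ft_force: [0.7, 0.7, 0.0]
opening: 0.453
```

```bash
python3 p.py 612.4 -264.5 200 -0.4;  python3 m.py 10 side,scene
```

```text
13.05 [526.4 -75.8 202.9] [0.7 0.7 0. ] [-0.27  0.37  1.8   0.    0.97 -0.17]
yang -0.097 down [-0.001  0.002 -1.   ]
(array([  2.5, 103.8, 179.6]), array([ 0.303, -0.002,  0.001]))
13.05 [526.4 -75.8 202.9] [0.7 0.7 0. ] 0.4525414973936519
side rim 1087 [538.8  53.1] [119.3 171.5] yaw -0.104 z 92.9
  plane slope mm/100: [-0.05  0.44] 92.8
side deck 3263 [539.3  53.4] [155.5 202.2] yaw -0.102 z 56.8
scene rim 605 [540.6  51.9] [121. 171.] yaw -0.108 z 94.0
  plane slope mm/100: [ 0.06 -0.06] 94.0
scene deck 2655 [540.2  51.8] [157.7 202.6] yaw -0.103 z 56.9
```

Call:
servo_tool --steps "0 25 43 0 0 0 80; 0 25 43 0 0 0 80; 0 25 43 0 0 0 80; 0 25 43 0 0 0 80; 0 0 0 0 0 0 80; 0 0 0 0 0 0 80; 0 0 0 0 0 0 80; 0 0 0 0 0 0 80"

```text
t: 13.95
eef_pos: [608.3, -258.9, 193.8]
tcp_rot: [-2.064, 1.558, 2.547]
ft_force: [0.7, -0.0, -0.6]
opening: 0.846
```

```bash
python3 p.py 612.4 -264.5 51 -0.1; python3 m.py 11 scene,wrist; python3 - <<'E'
import cv2
from h import *
z=np.load("wrist11.npz");P=cloud(z["d"],z);ok=(z["d"]>0)&(np.hypot(P[...,0]-612,P[...,1]+264)<45)&(P[...,2]>104)&(P[...,2]<118)
q=P[ok];print(len(q),cv2.minEnclosingCircle(q[:,:2].astype(np.float32)) if len(q) else 0, q[:,2].mean() if len(q) else 0)
E
```

```text
13.95 [ 608.3 -258.9  193.8] [ 0.7 -0.  -0.6] [-0.5   0.57  1.48  0.    1.11 -0.4 ]
yang -0.102 down [-0.011  0.007 -1.   ]
(array([142.7,   6.2,   6.1]), array([-0.002, -0.006,  0.012]))
13.95 [ 608.3 -258.9  193.8] [ 0.7 -0.  -0.6] 0.8462360950056287
scene rim 579 [540.7  52. ] [120.9 170.5] yaw -0.108 z 94.1
  plane slope mm/100: [-0.06 -0.06] 94.1
scene deck 2717 [540.5  51.4] [158.1 202.1] yaw -0.107 z 56.9
3294 ((612.1367797851562, -265.5848083496094), 23.184040069580078) 109.69323696770189
```

View pics/wrist11.png

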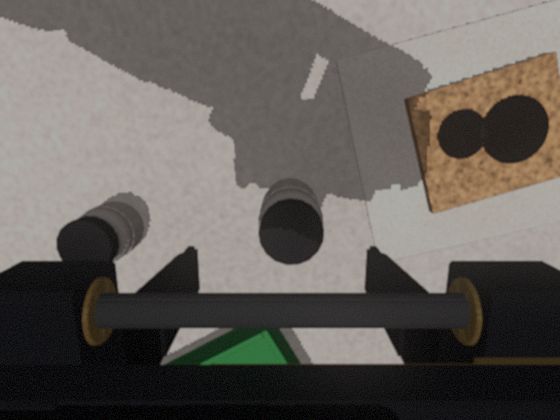

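View pics/scene11.png

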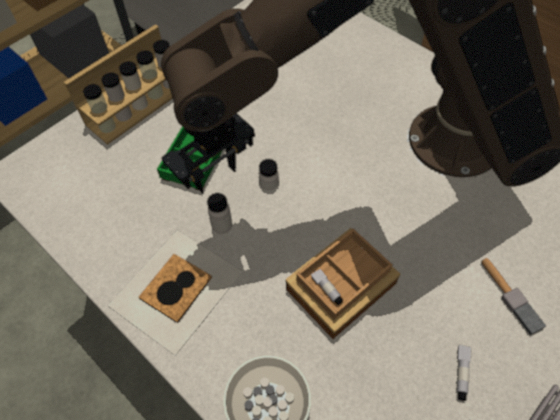

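The wrist view shows the tall jar's cap at (291,230), between the fingers. The short jar is off left at (88,240), well clear of the left finger. Wrist depth gives the tall jar at (612.1,−265.6), cap z 110, which agrees with the other views.

Call:
servo_tool --steps "0 4.5 6.5 0 -0.006 0.012 80; 0 0 0 0 0 0 80; 30 0 0 0 0 0 80; 30 0 0 0 0 0 80; 20 0 0 0 0 0 80; 0 0 0 0 0 0 80; 0 0 0 0 0 0 80; 0 0 0 0 0 0 80"

```text
t: 14.85
eef_pos: [614.6, -265.2, 116.3]
tcp_rot: [1.203, 1.561, -0.467]
ft_force: [-0.1, 0.3, 0.2]
opening: 0.84
```

```bash
python3 p.py 612.2 -265 51 -0.1
```

```text
14.85 [ 614.6 -265.2  116.3] [-0.1  0.3  0.2] [-0.51  0.65  1.55  0.    0.94 -0.41]
yang -0.099 down [ 0.008 -0.004 -1.   ]
(array([65.3, -3. , -0.2]), array([ 0.001,  0.003, -0.009]))
```

Call:
servo_tool --steps "0 -2.5 0 0 0.003 -0.009 80; 0 0 0 0 0 0 80; 20 0 0 0 0 0 80; 20 0 0 0 0 0 80; 15 0 0 0 0 0 80; 6 0 0 0 0 0 80; 0 0 0 0 0 0 80; 0 0 0 0 0 0 80"

```text
t: 15.65
eef_pos: [614.6, -266.5, 59.7]
tcp_rot: [1.103, 1.562, -0.566]
ft_force: [-0.4, -0.8, 0.2]
opening: 0.837
```

```bash
python3 p.py 612.2 -265 51 -0.1
```

```text
15.65 [ 614.6 -266.5   59.7] [-0.4 -0.8  0.2] [-0.51  0.72  1.58 -0.    0.83 -0.41]
yang -0.099 down [ 0.007 -0.005 -1.   ]
(array([ 8.6, -2.6, -1.3]), array([ 0.001,  0.004, -0.008]))
```

Call:
servo_tool --steps "7 -2.6 -1.3 0 0.004 -0.008 80; 0 0 0 0 0 0 80; 0 0 0 0 0 0 60; 0 0 0 0 0 0 52; 0 0 0 0 0 0 45; 0 0 0 0 0 0 45; 0 0 0 0 0 0 45; 0 0 0 0 0 0 45"

```text
t: 16.45
eef_pos: [612.9, -265.3, 54.3]
tcp_rot: [1.19, 1.568, -0.48]
ft_force: [0.6, -0.7, -0.6]
opening: 0.541
```

```bash
python3 p.py 612.2 -265 51 -0.1
```

```text
16.45 [ 612.9 -265.3   54.3] [ 0.6 -0.7 -0.6] [-0.51  0.73  1.59  0.    0.83 -0.41]
yang -0.099 down [ 0.002 -0.001 -1.   ]
(array([ 3.3, -0.7, -0.2]), array([ 0.001,  0.001, -0.002]))
```

Call:
servo_tool --steps "-15 0 0 0 0 0 40; -30 0 0 0 0 0 40; -40 0 0 0 0 0 40; -40 0 0 0 0 0 40; -25 0 0 0 0 0 40; 0 0 0 0 0 0 40; 0 0 0 0 0 0 40; 0 0 0 0 0 0 40"

```text
t: 17.25
eef_pos: [610.6, -264.1, 211.5]
tcp_rot: [-1.947, 1.568, 2.667]
ft_force: [-0.2, 0.4, -2.0]
opening: 0.54
```

```bash
python3 p.py 498.9 56.7 200 -0.105; python3 m.py 12 scene
```

```text
17.25 [ 610.6 -264.1  211.5] [-0.2  0.4 -2. ] [-0.51  0.55  1.45 -0.    1.14 -0.41]
yang -0.099 down [-0.002  0.001 -1.   ]
(array([  12.1, -142.7, -308.3]), array([ 0.006, -0.001,  0.002]))
17.25 [ 610.6 -264.1  211.5] [-0.2  0.4 -2. ] 0.5404614459244587
scene rim 574 [540.5  52. ] [120.4 170.4] yaw -0.108 z 94.2
  plane slope mm/100: [0.08 0.14] 94.2
scene deck 2667 [540.5  51.7] [158.8 201.4] yaw -0.096 z 56.8
```

View pics/scene12.png

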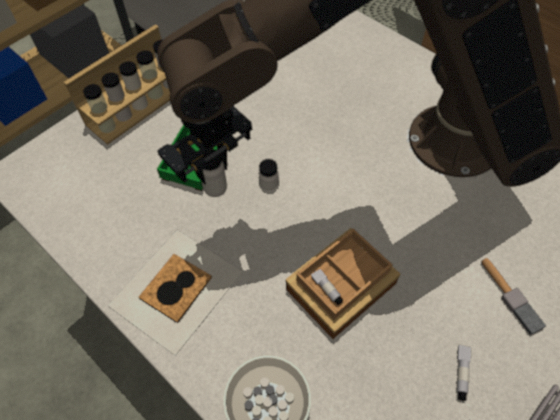

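The jar hangs upright in the gripper at (213,175). The short jar is untouched at (268,174). Next I carry it across.

Call:
servo_tool --steps "0 -9 -20 0 0 0 40; 0 -18 -39 0 0 0 40; 0 -20 -43 0 0 0 40; 0 -20 -43 0 0 0 40; 0 -20 -43 0 0 0 40; 0 -20 -43 0 0 0 40; 0 -20 -42 0 0 0 40; 0 -10 -20 0 0 0 40"

```text
t: 18.1
eef_pos: [495.3, 49.0, 200.4]
tcp_rot: [-1.759, 1.548, 2.848]
ft_force: [0.6, -0.3, -3.0]
opening: 0.541
```

```bash
python3 p.py 498.9 56.7 170 -0.105
```

```text
18.1 [495.3  49.  200.4] [ 0.6 -0.3 -3. ] [-0.04  0.34  1.87  0.01  0.96  0.06]
yang -0.105 down [-0.022  0.007 -1.   ]
(array([30.3,  3.5, -8. ]), array([-0.   , -0.004,  0.023]))
```

Call:
servo_tool --steps "0 3 -8 0 -0.004 0.022 40; 0 0 0 0 0 0 40; 10 0 0 0 0 0 40; 10 0 0 0 0 0 40; 10 0 0 0 0 0 40; 0 0 0 0 0 0 40; 0 0 0 0 0 0 40; 0 0 0 0 0 0 40"

```text
t: 18.9
eef_pos: [498.5, 55.3, 163.5]
tcp_rot: [-1.434, 1.564, -3.111]
ft_force: [0.8, -1.2, -2.7]
opening: 0.541
```

```bash
python3 p.py 498.9 56.7 114 -0.105; python3 m.py 13
```

```text
18.9 [498.5  55.3 163.5] [ 0.8 -1.2 -2.7] [-0.02  0.38  1.91 -0.    0.85  0.09]
yang -0.106 down [-0.007 -0.    -1.   ]
(array([49.5,  0.6, -1.5]), array([-0.001,  0.001,  0.007]))
18.9 [498.5  55.3 163.5] [ 0.8 -1.2 -2.7] 0.5414437372904337
side rim 1030 [539.   52.7] [120.9 172. ] yaw -0.109 z 93.0
  plane slope mm/100: [-0.2   0.08] 93.0
side deck 3093 [539.1  51.7] [157.6 202.3] yaw -0.107 z 56.6
scene rim 459 [540.9  52. ] [120.9 170.2] yaw -0.103 z 94.0
  plane slope mm/100: [-0.   -0.11] 94.0
scene deck 2357 [540.2  51.8] [157.6 201.2] yaw -0.106 z 56.7
```

View pics/side13.png

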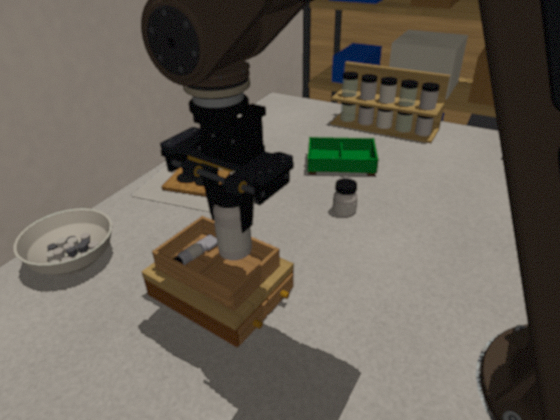

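The side view shows the jar at (235,230), hanging over the −x compartment and clear of the walls.

Call:
servo_tool --steps "0 0 -1.2 0 0 0.007 40; 12 0 0 0 0 0 40; 12 0 0 0 0 0 40; 8 0 0 0 0 0 40; 4 0 0 0 0 0 40; 0 0 0 0 0 0 40; 0 0 0 0 0 0 40; 0 0 0 0 0 0 40"

```text
t: 19.8
eef_pos: [500.1, 57.2, 129.1]
tcp_rot: [1.524, 1.563, -0.152]
ft_force: [-0.3, -0.2, -1.6]
opening: 0.54
```

```bash
python3 p.py 498.9 56.7 114 -0.105
```

```text
19.8 [500.1  57.2 129.1] [-0.3 -0.2 -1.6] [-0.02  0.43  1.95 -0.    0.75  0.09]
yang -0.105 down [ 0.008 -0.001 -1.   ]
(array([15.1, -1.2,  0.7]), array([-0.   ,  0.   , -0.008]))
```

Call:
servo_tool --steps "0 -1.2 0.5 0 0 -0.006 40; 0 0 0 0 0 0 40; 5 0 0 0 0 0 40; 4 0 0 0 0 0 40; 2 0 0 0 0 0 40; 1 0 0 0 0 0 40; 0 0 0 0 0 0 40; 0 0 0 0 0 0 40"

```text
t: 20.6
eef_pos: [499.0, 56.8, 116.6]
tcp_rot: [1.435, 1.569, -0.241]
ft_force: [-0.6, -0.5, -3.2]
opening: 0.538
```

```bash
python3 p.py 498.9 56.7 114 -0.105
```

```text
20.6 [499.   56.8 116.6] [-0.6 -0.5 -3.2] [-0.02  0.45  1.96 -0.    0.72  0.09]
yang -0.105 down [ 0.002 -0.001 -1.   ]
(array([ 2.6, -0.1,  0.1]), array([-0.   ,  0.   , -0.002]))
```

Call:
servo_tool --steps "1 0 0 0 0 0 40; 1 0 0 0 0 0 40; 1 0 0 0 0 0 40; 1 0 0 0 0 0 40; 0 0 0 0 0 0 40; 0 0 0 0 0 0 40; 0 0 0 0 0 0 40; 0 0 0 0 0 0 40"

```text
t: 21.4
eef_pos: [499.4, 56.8, 113.3]
tcp_rot: [1.54, 1.567, -0.136]
ft_force: [-0.0, -0.6, -1.0]
opening: 0.542
```

```bash
python3 p.py 498.9 56.7 114 -0.105
```

```text
21.4 [499.4  56.8 113.3] [-0.  -0.6 -1. ] [-0.02  0.46  1.97 -0.    0.71  0.09]
yang -0.105 down [ 0.004 -0.    -1.   ]
(array([-0.7, -0.5,  0.2]), array([-0.   ,  0.   , -0.004]))
```

The weight is coming off the wrist (−2.2 to −1.0 N), so the jar has reached the floor. I release it and lift.

Call:
servo_tool --steps "0.3 0 0 0 0 0 49; 0 0 0 0 0 0 54; 0 0 0 0 0 0 60; 0 0 0 0 0 0 70; 0 0 0 0 0 0 76; 0 0 0 0 0 0 78; -10 0 0 0 0 0 78; -20 0 0 0 0 0 78"

```text
t: 22.2
eef_pos: [498.8, 56.8, 142.8]
tcp_rot: [1.144, 1.57, -0.532]
ft_force: [0.2, 0.3, 0.0]
opening: 0.814
```

Call:
servo_tool --steps "-30 0 0 0 0 0 78; -40 0 0 0 0 0 78; -40 0 0 0 0 0 78; 0 0 -45 0 0 0 78; 0 0 -45 0 0 0 78; 0 0 -45 0 0 0 78; 0 0 -45 0 0 0 78; 0 0 0 0 0 0 78"

```text
t: 23.0
eef_pos: [518.9, 241.0, 267.5]
tcp_rot: [1.843, 1.56, 0.161]
ft_force: [0.2, -0.8, -0.2]
opening: 0.824
```

```bash
python3 m.py 14; python3 - <<'E'
from h import *
for n in ["side","scene"]:
    z=np.load(n+"14.npz");P=cloud(z["d"],z)
    for nm,c,lo in (("tall",(499,57),163),("short",(440.5,-271),66)):
        ok=(z["d"]>0)&(np.hypot(P[...,0]-c[0],P[...,1]-c[1])<45)&(P[...,2]>lo)&(P[...,2]<lo+15)
        q=P[ok];print(n,nm,len(q),cv2.minEnclosingCircle(q[:,:2].astype(np.float32)),q[:,2].mean(),np.percentile(q[:,2],90))
E
```

```text
23.0 [518.9 241.  267.5] [ 0.2 -0.8 -0.2] 0.8241527996176979
side rim 1057 [539.   52.3] [121.7 171.6] yaw -0.113 z 93.1
  plane slope mm/100: [-0.22 -0.01] 93.1
side deck 2655 [539.4  52.6] [157.6 201.8] yaw -0.101 z 56.2
scene rim 531 [541.3  52.1] [121.2 171. ] yaw -0.109 z 94.4
  plane slope mm/100: [-0.33 -0.18] 94.5
scene deck 2324 [540.1  51.3] [157.9 201.2] yaw -0.107 z 56.7
side tall 546 ((497.501220703125, 56.635414123535156), 23.67823600769043) 169.02681379243623 170.50424707538133
side short 232 ((440.25286865234375, -270.9510498046875), 24.351877212524414) 70.32334811169709 71.58282416764688
scene tall 374 ((499.66204833984375, 56.86003112792969), 23.899324417114258) 169.30353189654957 171.6165473458211
scene short 235 ((441.79791259765625, -270.37646484375), 24.83916664123535) 71.0376092105097 73.69847360952711
```

View pics/side14.png

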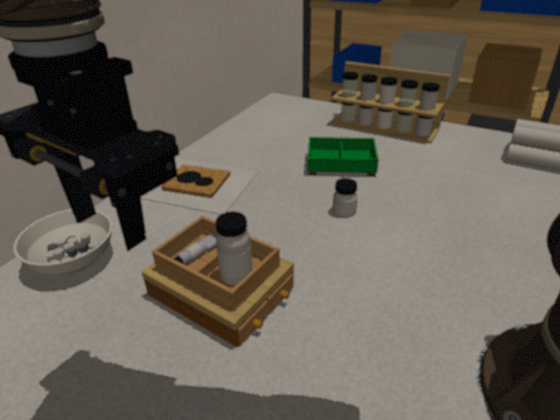

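View pics/scene14.png

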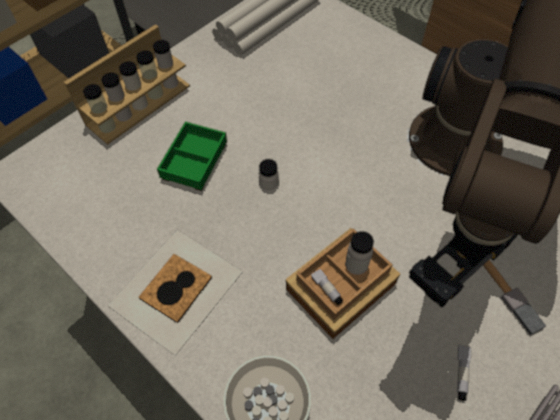

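Both views show the jar upright in the tray (side (234,250), scene (361,255)), with the short jar and green tray unmoved. One last flushness check, wall by wall, against the reading right after pressing.

```bash
python3 - <<'E'
from h import *
for t in ("10","14"):
  for n in ["side","scene"]:
    z=np.load(n+t+".npz");P=cloud(z["d"],z)
    q=P-np.array([539.7,52.3,0]);c,s=np.cos(-.106),np.sin(-.106)
    x=q[...,0]*c+q[...,1]*s;y=-q[...,0]*s+q[...,1]*c;h=P[...,2]
    ok=(z["d"]>0)&(h>88)&(h<100)
    o={}
    for k,m in dict(px=(abs(x-82)<4)&(abs(y)<50),nx=(abs(x+82)<4)&(abs(y)<50),py=(abs(y-57)<4)&(abs(x)<75),ny=(abs(y+57)<4)&(abs(x)<75)).items(): o[k]=(int((m&ok).sum()),round(float(np.median(h[m&ok])),1))
    print(t,n,o)
E
```

```text
10 side {'px': (222, 92.8), 'nx': (265, 93.2), 'py': (418, 93.1), 'ny': (338, 92.8)}
10 scene {'px': (149, 93.2), 'nx': (151, 92.7), 'py': (227, 93.1), 'ny': (214, 93.3)}
14 side {'px': (213, 92.9), 'nx': (274, 93.1), 'py': (409, 93.1), 'ny': (174, 92.8)}
14 scene {'px': (156, 92.8), 'nx': (63, 93.0), 'py': (217, 93.2), 'ny': (213, 93.4)}
```

All four walls sit at 93 ± 0.4 mm, which is flush (93 expected).

```bash
python3 -c "
from cell import order
print(order.job_done())"
```

```text
the job is handed in; nothing more can be done
None
```

The job is handed in after about 23 s of robot time. The tray sits flush in the chest's pockets and the taller jar stands upright in the empty compartment.

- **Tray:** I gripped the tray by its divider and slid and turned it on the deck until the feet dropped onto the rollers. I then pressed it down at the middle. When I let go, the +x end had come up about 1.5 mm, so I pressed each end wall in turn. The last check put the rim at 92.8–93.4 mm on all four walls in both views; flush is 93 mm. A rougher plane fit in that check showed up to 0.3 mm per 100 mm of tilt, which the wall-by-wall readings did not bear out.
- **Chest:** its centre stayed put within about 1 mm.
- **Jars:** the tall jar's cap top is at 169 mm, as expected for a 110 mm jar on that floor. It stands about centred in the compartment, near (498.5, 56.7). The short jar's position did not change between the first and last pictures, and the green tray and other look-alikes looked unmoved.
- **Forces:** the highest wrist reading at the end of a move was 85 N down (plus about 22 N sideways), when pressing the −x end with the fingertips. That is under the 120 N limit but more than was needed. Peaks within a move are not reported.

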